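# Fetch the sample cell from behind the reagent jars and weigh it

## Robot

A 6-joint arm with a two-finger parallel gripper is mounted at the origin on the work surface. World frame = base frame: x ahead of the robot, y to its left, z up, the work surface at z = 0. Lengths are in m, angles in degrees, forces in N, time in s.
With the tool pointing down it reaches from about 0.4 to 0.825 m from the base axis. Payload 7 kg.
Tool frame: the origin (TCP) lies midway between the tips of the shut fingers; the grasp point (between the pads) lies 19 mm behind it (r.hold_point_z is the distance from the TCP to the grasp point, in m); y points along the fingers, z is the direction in which the jaws open and shut, and the axes are right-handed (so a half turn about y gives the same grasp; the last joint's range is limited). The gripper opens to 88 mm and grips with 3 to 60 N. Pads are 19 mm wide; open, the fingers measure 130 mm over their backs; the gripper's body (78 mm by 193 mm) begins 47 mm behind the grasp point.
Start: joints at [-49.612, 20.546, 0.682, 0, -70.136, -16.507], TCP at [0.273, -0.617, 0.227] pointing down, gripper open.
Joint ranges: [-176.03, 176.03], [-82.01, 121.73], [-58.28, 71.71], [-173.87, 95.51], [-174.79, -0.11], [-173.66, 173.66]. Speed limits (degrees/s): [136.94, 136.94, 172.46, 180, 180, 180].

## Interface

Orientations are given as [roll, pitch, yaw] about the fixed x, y, z axes, in that order (R = Rz(yaw) Ry(pitch) Rx(roll)).
In Python, from plant import r, imaging gives the robot as it stands.
- The arm moves only by the tool drive_tool, never from a script. Its argument "deltas" is a list of rows, each a list of 6 numbers: the shift along the world's x, y, z in cm, then the turn, a rotation vector about the world's x, y, z in rad. In form: [[tx, ty, tz, rx, ry, rz], ...]. A call has exactly 8 rows; each row is the pose to reach, as a shift and turn from the pose commanded when the call began; what a row does not reach only later rows make up. A row lasts 1/12 s, in which the tool goes at most 41.7 mm and 7.16 degrees, less where a joint would pass 70% of its speed; a pose out of reach is approached as far as the arm can. A call with a gripper value outside its range is refused whole. "claw" is the opening, from 0 (shut) to 1 (fully open), set as the call begins (left out, the last holds). The fingers move at their own pace and stop on an object; "squeeze" is the grip in N (left out, the last holds). Time passes only in rows, so rows that repeat a pose let the fingers close, or fill a call up. It gives the time, the measured TCP pose, the force and the opening at its end, in the units of the state.
- r.get_state(): the state, without advancing time (a new reading comes with each control period).
- imaging.capture(name): name is "scene" or "top"; returns the picture (420x560x3 uint8, red, green, blue); there is no depth.
- imaging.get_calibration(name): a dict with "mtx" (3x3 intrinsics, pixels), "R" (3x3) and "t" (3): a world point X has camera coordinates R X + t. Camera axes: x right, y down, z forward; pixel columns grow to the right and rows downward; lengths in m; the calibration is good to about 2 mm. A picture is of the moment at which its call begins. get_calibration takes no time and is no camera call.
- r.close_job(): hands the job in, once; it reports no verdict.
Trained networks look in the newest picture that a camera, given by its name, has taken for a name from the list of things; names that differ only in an ending like _2 or _b are one class to them, and where a whole thing is asked for, a point or a joint stands for the part that bears it (a point fixed in the world has none). Each returns a list of dicts, best first, with "score" (0 to 1); they miss things now and then, are a little off and sometimes report something else, mostly with a low value. They report only what shows in the picture. A call takes as long as a camera call.
- imaging.search_frame(camera, label): "bbox" ([left, top, right, bottom] in pixels, round what is visible of it).
- imaging.outline_of(camera, label): "region" (420x560 bool, what is visible of it) and "bbox" ([left, top, right, bottom] in pixels, round what is visible of it).
- imaging.landmark_of(camera, label): "position" ([column, row] in pixels: a listed point, or the origin of a listed thing).
The state is a dict: "time_s": time; "joints": joint angles; "qd": joint speeds; "joint_torque": joint torques, N m; "tcp_pos": TCP position; "eef_rot": TCP orientation; "contact_force": force on the tool from outside, world axes, zero at the start; "moment": the same for the moment, N m; "gripper_width": finger opening in m.
Only numpy, scipy, OpenCV 4.12 (cv2) and the standard library are available. Lean on these libraries where they do the work, as an engineer would, in place of code of your own. Each camera call takes 0.05 s, during which the arm holds its last target.

## Task

The low sample cell stands hemmed in behind three reagent jars on the white tray: first stand all three jars aside on the grey mat, leaving the cell where it is, then set the cell down in the centre of the balance pan, and only then put each jar back in the middle of the spot that matches its cap colour. Keep jars and cell upright, set them down gently without dropping them, and leave the corked flask undisturbed. Finish with everything standing still and released.

Things in the scene. Friction and masses are not known exactly. Their poses are not given: they have to be found in the camera images.
- jar_red: amber reagent jar with a red screw cap and cream label: upright cylinder 48 mm across up to 64 mm height, then a shoulder; straight-sided cap 38 mm across from 76 mm up to the top at 110 mm; about 160 g. Origin at the centre of its underside, z up. Grip it firmly by the cap, fingertips above the shoulder, or it may swing. Starts on the red spot of the tray
- jar_yellow: amber reagent jar with a yellow screw cap and cream label: upright cylinder 48 mm across up to 64 mm height, then a shoulder; straight-sided cap 38 mm across from 76 mm up to the top at 110 mm; about 160 g. Origin at the centre of its underside, z up. Grip it firmly by the cap, fingertips above the shoulder, or it may swing. Starts on the yellow spot of the tray
- jar_blue: amber reagent jar with a blue screw cap and cream label: upright cylinder 48 mm across up to 64 mm height, then a shoulder; straight-sided cap 38 mm across from 76 mm up to the top at 110 mm; about 160 g. Origin at the centre of its underside, z up. Grip it firmly by the cap, fingertips above the shoulder, or it may swing. Starts on the blue spot of the tray
- cell: low round sample cell, pale body 42 mm across with a steel lid 44 mm across and a small dark dot in its middle; 34 mm high overall (lid from 25 mm up), about 100 g. Origin at the centre of its underside, z up. Starts on the tray floor (8 mm above the bench) in the middle of the arc of jars, with gaps of only about 12 to 25 mm to them: no room for a gripper until they are gone
- spot_red: flat red disc 64 mm across printed on the floor of the white tray (flush, nothing stands up): home of the red-capped jar. Origin at its centre on the tray floor, 8 mm above the bench; z up. The three spots lie in an arc round the cell, their centres about 86 mm or more apart; which colour is where changes. The tray rim is only 6 mm higher than its floor
- spot_yellow: flat yellow disc 64 mm across printed on the floor of the white tray (flush, nothing stands up): home of the yellow-capped jar. Origin at its centre on the tray floor, 8 mm above the bench; z up. The three spots lie in an arc round the cell, their centres about 86 mm or more apart; which colour is where changes. The tray rim is only 6 mm higher than its floor
- spot_blue: flat blue disc 64 mm across printed on the floor of the white tray (flush, nothing stands up): home of the blue-capped jar. Origin at its centre on the tray floor, 8 mm above the bench; z up. The three spots lie in an arc round the cell, their centres about 86 mm or more apart; which colour is where changes. The tray rim is only 6 mm higher than its floor
- mat: grey rubber mat lying flat on the bench, 190 mm (its x) by 210 mm (its y), 3 mm thick: the side area, empty at the start, on one side of the tray (left or right). Origin at the centre of its underside (bench level); z up
- pan (a point): centre of the top face of the balance's round steel pan (110 mm across, 65 mm above the bench, marked with a thin dark circle 56 mm across in its middle). The white balance, 250 by 180 mm and 52 mm high, is fixed, reaches 170 mm from the pan centre towards its display (its -x) and stands on the other side of the tray from the mat; z up
- flask: corked conical flask, greenish glass, 72 mm across at the foot, 122 mm high, standing beyond the tray: not part of the job. Origin at the centre of its underside

How it is judged (in metres and radians):
On the way, in this order (a step that is already met when the one before it is completed fails the run):
1. all three jars stand released on the grey mat, the cell still in its place (moved less than 40 mm) (x of jar_red in the frame of mat between -0.085 and 0.085 m and y of jar_red in the frame of mat between -0.095 and 0.095 m and height (world z) of each of jar_red, jar_yellow, jar_blue below 0.01 m and angle between each of jar_red, jar_yellow, jar_blue's own z axis and vertical below 0.12 rad and x of jar_yellow in the frame of mat between -0.085 and 0.085 m and y of jar_yellow in the frame of mat between -0.095 and 0.095 m and x of jar_blue in the frame of mat between -0.085 and 0.085 m and y of jar_blue in the frame of mat between -0.095 and 0.095 m and contact force between the fingers and jar_red below 0.1 N and linear speed of each of jar_red, jar_yellow, jar_blue, cell below 0.03 m/s and contact force between the fingers and jar_yellow below 0.1 N and contact force between the fingers and jar_blue below 0.1 N and contact force between the fingers and cell below 0.1 N and distance of cell from where it was at the start of the episode below 0.04 m), for 0.2 s.
2. the cell stands released in the centre of the pan, all three jars still on the mat (horizontal distance between cell and pan below 0.013 m and z of cell in the frame of mat between 0.055 and 0.073 m and angle between each of cell, jar_red, jar_yellow, jar_blue's own z axis and vertical below 0.12 rad and x of jar_red in the frame of mat between -0.085 and 0.085 m and y of jar_red in the frame of mat between -0.095 and 0.095 m and height (world z) of each of jar_red, jar_yellow, jar_blue below 0.01 m and x of jar_yellow in the frame of mat between -0.085 and 0.085 m and y of jar_yellow in the frame of mat between -0.095 and 0.095 m and x of jar_blue in the frame of mat between -0.085 and 0.085 m and y of jar_blue in the frame of mat between -0.095 and 0.095 m and contact force between the fingers and jar_red below 0.1 N and linear speed of each of jar_red, jar_yellow, jar_blue, cell below 0.03 m/s and contact force between the fingers and jar_yellow below 0.1 N and contact force between the fingers and jar_blue below 0.1 N and contact force between the fingers and cell below 0.1 N), for 0.2 s.
At the end, for the whole second after the job is handed in: Every jar stands upright on the tray within 13 mm of the centre of the spot of its cap colour, and the cell stands upright on the balance pan within 13 mm of its centre; all are released and at rest (horizontal distance between jar_red and spot_red below 0.013 m and height (world z) of each of jar_red, jar_yellow, jar_blue below 0.015 m and angle between each of jar_red, jar_yellow, jar_blue, cell's own z axis and vertical below 0.12 rad and horizontal distance between jar_yellow and spot_yellow below 0.013 m and horizontal distance between jar_blue and spot_blue below 0.013 m and horizontal distance between cell and pan below 0.013 m and z of cell in the frame of mat between 0.055 and 0.073 m and contact force between the fingers and jar_red below 0.1 N and linear speed of each of jar_red, jar_yellow, jar_blue, cell below 0.03 m/s and contact force between the fingers and jar_yellow below 0.1 N and contact force between the fingers and jar_blue below 0.1 N and contact force between the fingers and cell below 0.1 N); the robot touches nothing.
It fails at once if a jar or the cell is tipped by more than 0.5 rad (angle between any of jar_red, jar_yellow, jar_blue, cell's own z axis and vertical above 0.5 rad).
It fails at once if a jar or the cell is dropped (falls freely at more than 0.7 m/s, about 25 mm) ((contact force between the fingers and jar_red below 0.05 N and linear speed of jar_red above 0.7 m/s) or (contact force between the fingers and jar_yellow below 0.05 N and linear speed of jar_yellow above 0.7 m/s) or (contact force between the fingers and jar_blue below 0.05 N and linear speed of jar_blue above 0.7 m/s) or (contact force between the fingers and cell below 0.05 N and linear speed of cell above 0.7 m/s)).
It fails at once if the flask is moved by more than 20 mm or tipped (distance of flask from where it was at the start of the episode above 0.02 m or angle between flask's own z axis and vertical above 0.3 rad).
It also fails if it takes over 139 s, if anything falls off the work surface, if the arm or the gripper's body presses on something with over 40 N, if the wrist force passes 120 N, or if a joint passes its speed limit or range.

## Working session

There is one attempt and no reset: what is moved stays moved. The work goes in short steps, Python scripts to look and compute and a tool call to move; the robot and the scene stay as the last step left them, time stands still between calls to the robot, and variables do not carry over. Pictures are saved under pics/ and viewed, and the job is handed in when it is done.

Besides the shell and the picture viewer there is one more tool, called after ">>>" by a JSON object that holds its "method" and its "body". drive_tool: Moves the arm, as the interface text tells. Its arguments: {"type":"object","properties":{"deltas":{"type":"array"},"claw":{"type":"number"},"squeeze":{"type":"number"}},"required":["deltas"]}

```bash
ls; mkdir -p pics
python3 - <<'E'
from plant import r, imaging
import cv2
print(r.get_state(), r.hold_point_z)
for n in ("scene","top"):
    im=imaging.capture(n); cv2.imwrite(f"pics/{n}0.png",im[:,:,::-1])
    c=imaging.get_calibration(n); print(n,c)
    for l in ["jar_red","jar_yellow","jar_blue","cell","spot_red","spot_yellow","spot_blue","mat","pan","flask"]:
        try:
            print(l,[(x['score'],x['position']) for x in imaging.landmark_of(n,l)][:2])
        except Exception as e: print(l,e)
E
```

```text
pics
{'time_s': 0.0, 'joints': array([-4.96129918e+01,  2.05910696e+01,  6.34782574e-01, -1.95693244e-02,
       -7.01355276e+01, -1.65077878e+01]), 'qd': array([ 0.07043222, -0.07481975,  0.08938064,  0.02974074,  0.01905727,
        0.03958483]), 'joint_torque': array([ 2.88853098e-04, -5.82727432e+01,  2.93063396e+01,  6.99750647e+00,
        7.05208411e-03, -1.69954874e-04]), 'tcp_pos': array([ 0.27303803, -0.61679037,  0.2256362 ]), 'eef_rot': array([-8.99067422e+01,  8.45296634e-03,  2.38725629e+01]), 'contact_force': array([-0.31599379, -0.24159637, -0.29336972]), 'moment': array([ 0.0418172 ,  0.05313569, -0.00618602]), 'gripper_width': 0.08735054906665234} 0.0188
scene {'mtx': array([[438.98112379,   0.        , 273.68653075],
       [  0.        , 438.98112379, 206.89393984],
       [  0.        ,   0.        ,   1.        ]]), 'R': array([[-0.79772749,  0.60259809,  0.02250315],
       [ 0.35165579,  0.49519357, -0.79443158],
       [-0.48986636, -0.62582655, -0.60693663]]), 't': array([ 0.47653736, -0.16368215,  1.42766778])}
jar_red [(0.78, [306.1, 205.5]), (0.35, [293.2
[... 352 characters left out ...]
  [  0.        , 381.64004889, 209.7201921 ],
       [  0.        ,   0.        ,   1.        ]]), 'R': array([[-0.03013018, -0.99882419, -0.03797912],
       [-0.98653456,  0.03582732, -0.15958059],
       [ 0.16075364,  0.03265952, -0.98645406]]), 't': array([0.03753475, 0.59010883, 0.76335022])}
jar_red [(0.84, [292.7, 260.2]), (0.3, [207.9, 159.4])]
jar_yellow [(0.61, [319.2, 223.7])]
jar_blue [(0.81, [260.7, 235.7])]
cell [(0.62, [292.4, 226.6])]
spot_red [(0.66, [292.3, 257.7]), (0.19, [290.7, 229.5])]
spot_yellow [(0.79, [319.1, 224.6]), (0.41, [155.9, 245.2])]
spot_blue [(0.74, [263.0, 239.4])]
mat [(0.89, [156.6, 244.3]), (0.52, [261.2, 235.8])]
pan [(0.67, [460.3, 221.8])]
flask []
```

View pics/scene0.png

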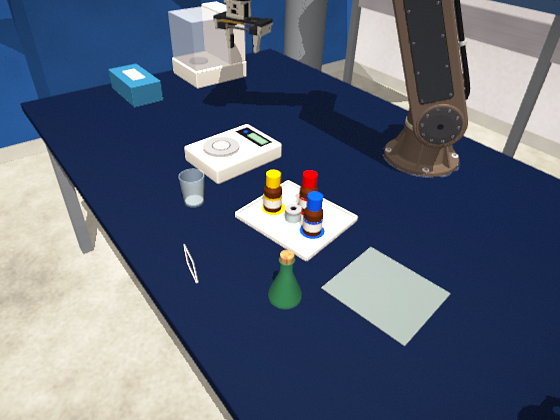

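View pics/top0.png

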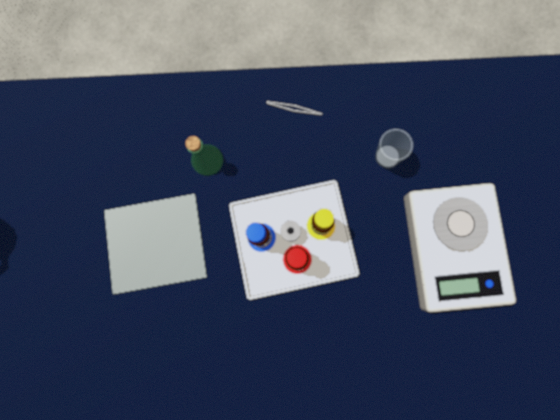

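```bash
cat > h.py <<'E'
import numpy as np, cv2
from plant import r, imaging
C={n:imaging.get_calibration(n) for n in("scene","top")}
def p2w(n,uv,z):
    c=C[n]; d=np.linalg.inv(c['mtx'])@[uv[0],uv[1],1]; o=-c['R'].T@c['t']; d=c['R'].T@d
    return o+d*(z-o[2])/d[2]
def proj(n,X):
    c=C[n]; X=np.atleast_2d(X); p=(X@c['R'].T+c['t'])@c['mtx'].T; return p[:,:2]/p[:,2:]
def circ(c,rad,z,k=48):
    a=np.linspace(0,2*np.pi,k,endpoint=False); return np.c_[c[0]+rad*np.cos(a),c[1]+rad*np.sin(a),np.full(k,z)]
def crop(im,x0,y0,x1,y1,s,name,polys=()):
    b=cv2.resize(np.ascontiguousarray(im[y0:y1,x0:x1,::-1]),None,fx=s,fy=s,interpolation=cv2.INTER_CUBIC)
    for p,col in polys:
        cv2.polylines(b,[np.int32(np.round((p-[x0,y0]+.5)*s))],True,col,1)
    cv2.imwrite("pics/"+name+".png",b)
E
python3 - <<'E'
from h import *
z={'jar':.008,'cell':.008,'spot':.008,'mat':.003,'pan':.065,'flask':0}
LM={'scene':{},'top':{}}
t=imaging.capture('top'); s=imaging.capture('scene')
for n in LM:
  for l in ["jar_red","jar_yellow","jar_blue","cell","spot_red","spot_yellow","spot_blue","mat","pan","flask"]:
    d=imaging.landmark_of(n,l)
    if d: print(n,l,d[0]['score'],p2w(n,d[0]['position'],z[l.split('_')[0]]).round(4))
crop(t,225,175,365,305,5,'c_top'); crop(s,230,160,360,260,6,'c_sc')
crop(t,400,175,520,315,4,'c_bal')
E
```

```text
scene jar_red 0.84 [ 0.4794 -0.008   0.008 ]
scene jar_yellow 0.88 [ 0.5672 -0.0384  0.008 ]
scene jar_blue 0.84 [0.5549 0.087  0.008 ]
scene cell 0.84 [0.5399 0.0036 0.008 ]
scene spot_yellow 0.64 [ 0.5508 -0.0609  0.008 ]
scene spot_blue 0.6 [0.5455 0.0806 0.008 ]
scene mat 0.8 [0.5354 0.3242 0.003 ]
scene pan 0.72 [ 0.5572 -0.3299  0.065 ]
scene flask 0.89 [0.7353 0.2085 0.    ]
top jar_red 0.57 [0.4893 0.009  0.008 ]
top jar_yellow 0.62 [ 0.5647 -0.0464  0.008 ]
top jar_blue 0.79 [0.5383 0.0838 0.008 ]
top cell 0.53 [0.5554 0.0193 0.008 ]
top spot_red 0.79 [0.4904 0.0097 0.008 ]
top spot_yellow 0.46 [ 0.5649 -0.0488  0.008 ]
top spot_blue 0.7 [0.5508 0.0141 0.008 ]
top mat 0.58 [0.5307 0.3225 0.003 ]
top pan 0.63 [ 0.551 -0.327  0.065]
top flask 0.91 [0.7307 0.2082 0.    ]
```

View pics/c_top.png

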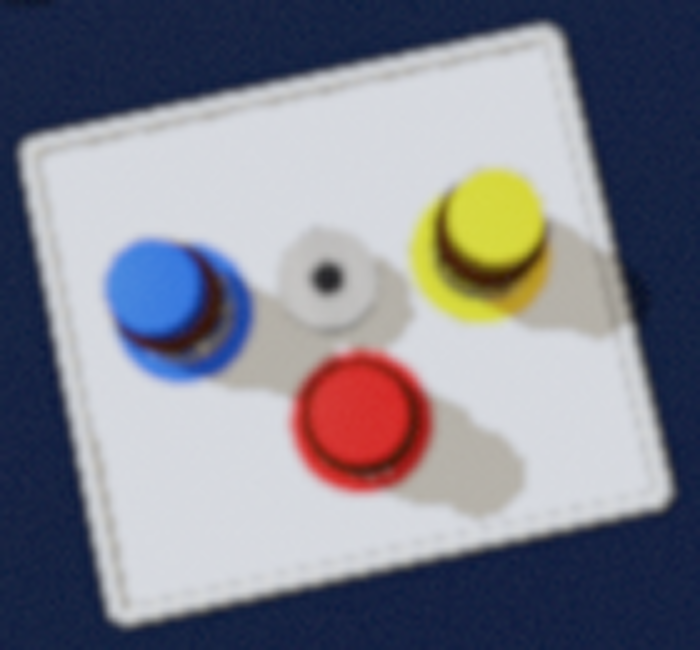

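View pics/c_sc.png

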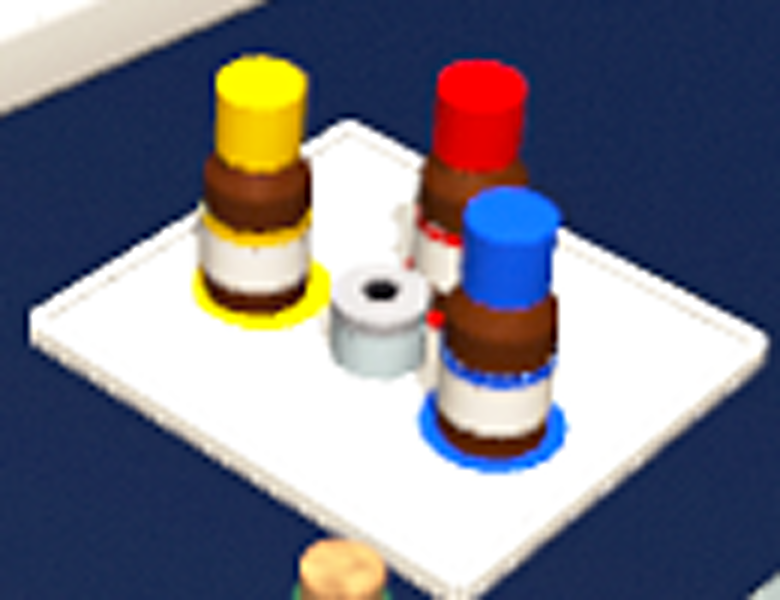

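View pics/c_bal.png

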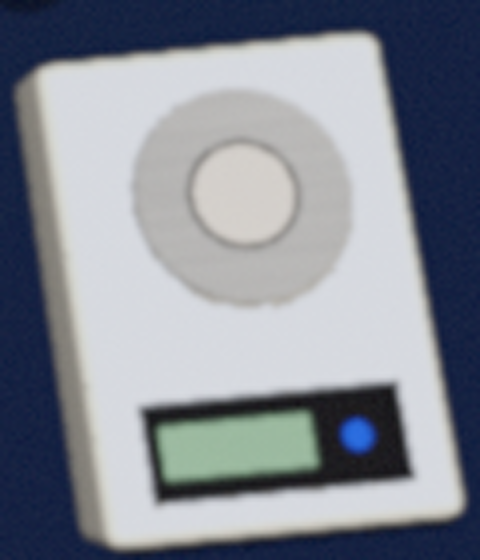

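```bash
cat >> h.py <<'E'
def crop2(im,x0,y0,x1,y1,s,name,polys=()): crop(im,x0,y0,x1,y1,s,name,polys)
E
python3 - <<'E'
from h import *
t=imaging.capture('top'); s=imaging.capture('scene')
f=lambda a,o,k: np.array(a)/k+o-.5
polys=[];ps=[]
o=np.array([225,175])
for n,cap,sp in (('red',(360,413),(362,421)),('yel',(495,217),(480,252)),('blu',(154,287),(184,311))):
    c=p2w('top',f(cap,o,5),.118); q=p2w('top',f(sp,o,5),.008); print(n,c.round(4),q.round(4))
    for N,P in(('top',polys),('scene',ps)):
        P+= [(proj(N,circ(c,.019,.118)),(0,0,0)),(proj(N,circ(q,.032,.008)),(0,255,0)),(proj(N,circ(c,.024,.008)),(255,0,255))]
c=p2w('top',f((327,278),o,5),.042); print('cell',c)
for N,P in(('top',polys),('scene',ps)): P+=[(proj(N,circ(c,.022,.042)),(0,0,255))]
pan=p2w('top',f((245,192),np.array([400,175]),4),.065); print('pan',pan)
crop(t,225,175,365,305,5,'d_top',polys); crop(s,230,160,360,260,6,'d_sc',ps)
pp=lambda N:[(proj(N,circ(pan,.055,.065)),(0,0,255)),(proj(N,circ(pan,.028,.065)),(0,255,0))]
a=cv2.imread
crop(t,400,175,520,315,4,'d_bal',pp('top'));crop(s,180,115,290,185,4,'d_bals',pp('scene'))
x=a('pics/d_bal.png');y=a('pics/d_bals.png')
can=np.zeros((max(x.shape[0],y.shape[0]),x.shape[1]+y.shape[1],3),np.uint8)
can[:x.shape[0],:x.shape[1]]=x;can[:y.shape[0],x.shape[1]:]=y
cv2.imwrite('pics/d_b.png',cv2.resize(can,None,fx=.85,fy=.85))
# mat
for N,im in(('top',t),('scene',s)):
    d=imaging.outline_of(N,'mat')[0]; m=d['region'].astype(np.uint8)
    cn=max(cv2.findContours(m,0,2)[0],key=cv2.contourArea); h=cv2.approxPolyDP(cn,6,True)[:,0]
    W=np.array([p2w(N,q,.003)for q in h]); print(N,h.tolist(),W.round(3)[:,:2].tolist(),W.mean(0))
E
```

```text
red [0.4879 0.0036 0.118 ] [0.4885 0.0047 0.008 ]
yel [ 0.5612 -0.0509  0.118 ] [ 0.561 -0.05   0.008]
blu [0.5387 0.0814 0.118 ] [0.5393 0.0818 0.008 ]
cell [0.54810994 0.01698891 0.042     ]
pan [ 0.54923137 -0.33192522  0.065     ]
top [[194, 194], [105, 210], [113, 293], [205, 276]] [[0.643, 0.235], [0.613, 0.44], [0.426, 0.413], [0.457, 0.208]] [0.53479339 0.32398295 0.003     ]
scene [[370, 247], [322, 288], [404, 345], [449, 292]] [[0.459, 0.207], [0.644, 0.237], [0.613, 0.44], [0.426, 0.409]] [0.53547511 0.32334417 0.003     ]
```

View pics/d_top.png

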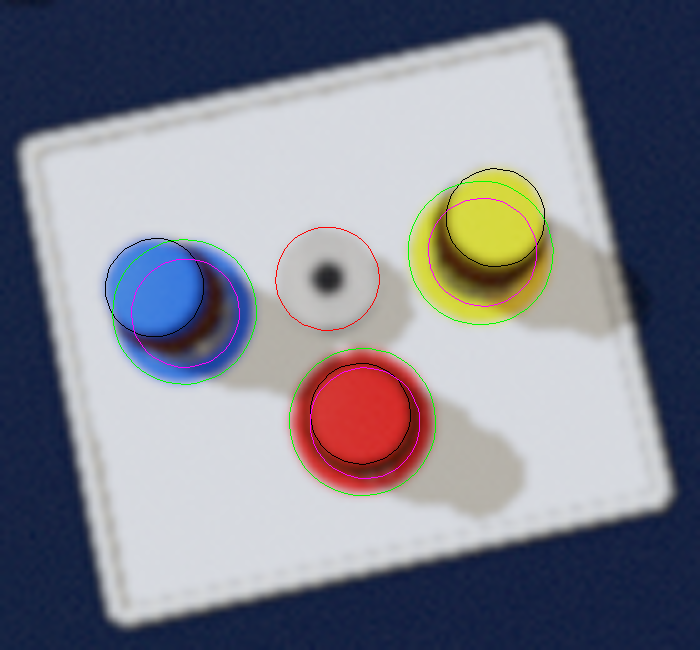

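View pics/d_sc.png

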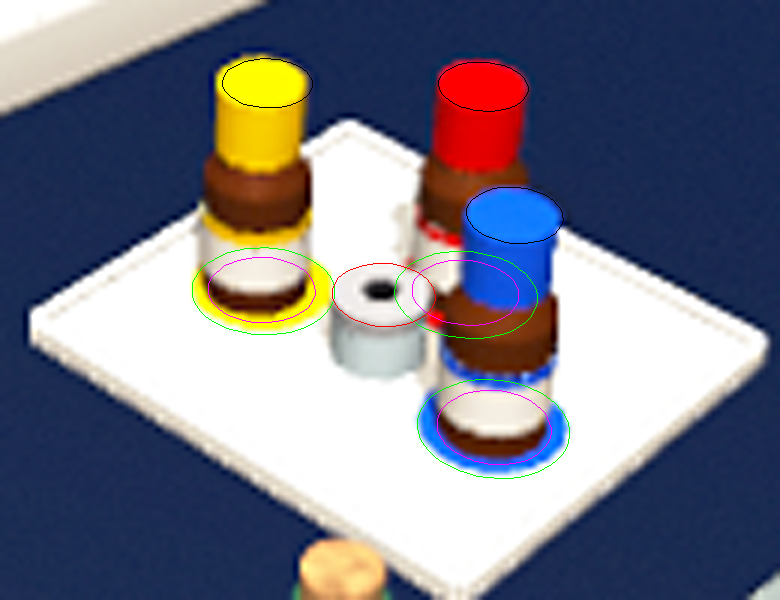

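View pics/d_b.png

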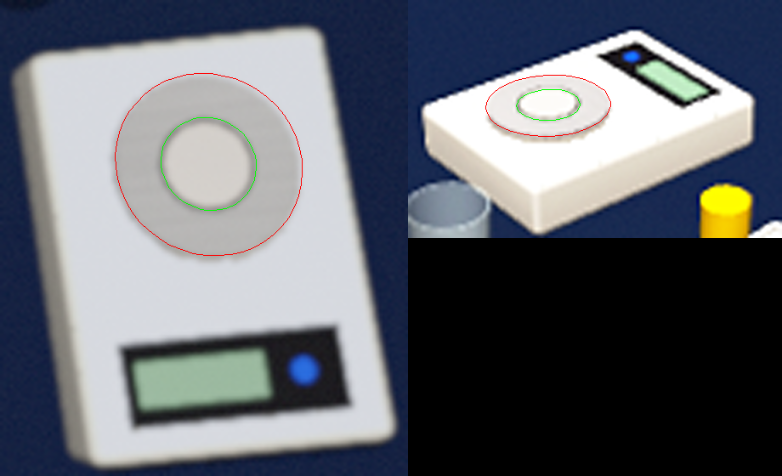

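>>> {"method": "drive_tool", "body": {"deltas": [[1,3,0,0,0,0.1],[2.2,6.2,0,0,0,0.2],[3.4,9.4,0,0,0,0.3],[4.6,12.6,0,0,0,0.4],[5.8,15.8,0,0,0,0.5],[7,19,0,0,0,0.6],[8.2,22.2,0,0,0,0.7],[9.4,25.4,0,0,0,0.8]], "claw": 1, "squeeze": 30}}

```text
time_s: 3.07
tcp_pos: [0.3675, -0.3617, 0.2268]
eef_rot: [-90.0, 0.0, 70.0]
contact_force: [0.8, -0.6, 0.7]
gripper_width: 0.0874
```

>>> {"method": "drive_tool", "body": {"deltas": [[1.2,3.2,0,0,0,0.05],[2.4,6.4,0,0,0,0.1],[3.6,9.6,0,0,0,0.15],[4.8,12.8,0,0,0,0.2],[6,16,0,0,0,0.25],[7.2,19.2,0,0,0,0.3],[8.4,22.4,0,0,0,0.354],[9.6,25.6,0,0,0,0.354]]}}

```text
time_s: 3.73
tcp_pos: [0.4636, -0.1055, 0.227]
eef_rot: [-90.1, -0.0, 90.2]
contact_force: [0.9, -0.4, 0.2]
gripper_width: 0.0876
```

>>> {"method": "drive_tool", "body": {"deltas": [[1.2,3.2,0,0,0,0],[2.4,6.4,0,0,0,0],[3.6,9.6,0,0,0,0],[4.8,12.8,0,0,0,0],[6,15.5,0,0,0,0],[7,17.8,0,0,0,0],[7.5,18.6,0,0,0,0],[7.5,18.6,0,0,0,0]]}}

```text
time_s: 4.4
tcp_pos: [0.5391, 0.0805, 0.2262]
eef_rot: [-90.0, 0.0, 90.1]
contact_force: [0.3, 0.4, 0.6]
gripper_width: 0.0875
```

>>> {"method": "drive_tool", "body": {"deltas": [[0,0.1,-2,0,0,0],[0,0.1,-4.5,0,0,0],[0,0.1,-7,0,0,0],[0,0.1,-9.5,0,0,0],[0,0.1,-11.5,0,0,0],[0,0.1,-13,0,0,0],[0,0.1,-13.9,0,0,0],[0,0.1,-13.9,0,0,0]]}}

```text
time_s: 5.07
tcp_pos: [0.5369, 0.0785, 0.0859]
eef_rot: [-89.8, 0.1, 89.9]
contact_force: [-0.6, 0.4, -0.3]
gripper_width: 0.088
```

Run:
```python
from h import *
t=imaging.capture('top'); s=imaging.capture('scene')
crop(s,230,120,400,260,4,'e_sc')
print(r.get_state()['tcp_pos'])
```

```text
[0.53848929 0.07936364 0.08815366]
```

View pics/e_sc.png

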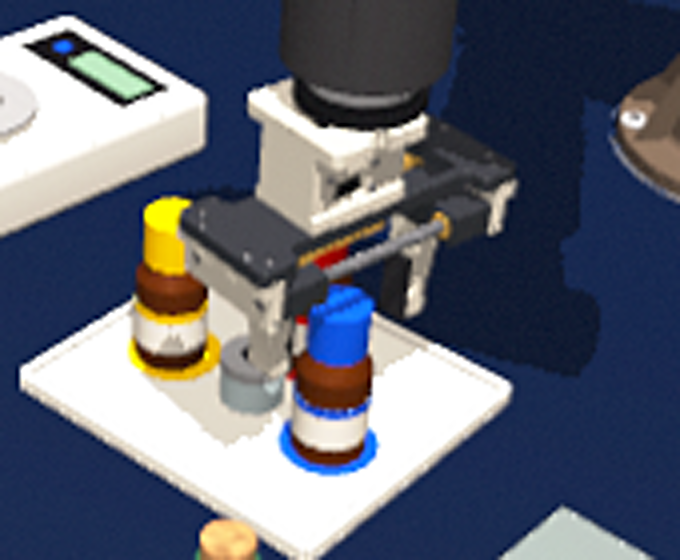

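Run:
```python
from h import *
for X in [(.594,.08,.088),(.484,.08,.088),(.539,.08,.088),(.539,.08,.118)]: print(X,(proj('scene',X)[0]-[230,120]+.5)*4)
```

```text
(0.594, 0.08, 0.088) [266.60691713 374.90977873]
(0.484, 0.08, 0.088) [403.89033399 311.17295322]
(0.539, 0.08, 0.088) [336.99308044 342.23146469]
(0.539, 0.08, 0.118) [340.93110652 301.93895859]
```

>>> {"method": "drive_tool", "body": {"deltas": [[0,0,0,0,0,0],[0,0,0,0,0,0],[0,0,0,0,0,0],[0,0,0,0,0,0],[0,0,0,0,0,0],[0,0,0,0,0,0],[0,0,0,0,0,0],[0,0,0,0,0,0]], "claw": 0, "squeeze": 30}}

```text
time_s: 5.83
tcp_pos: [0.5383, 0.0799, 0.0876]
eef_rot: [-90.0, -0.0, 90.0]
contact_force: [0.9, -0.0, 0.2]
gripper_width: 0.0398
```

>>> {"method": "drive_tool", "body": {"deltas": [[0,0,0,0,0,0],[0,0,0,0,0,0],[0,0,0.2,0,0,0],[0,0,0.6,0,0,0],[0,0,1.4,0,0,0],[0,0,2.6,0,0,0],[0,0,3.8,0,0,0],[0,0,5,0,0,0]]}}

```text
time_s: 6.5
tcp_pos: [0.5382, 0.0797, 0.1387]
eef_rot: [-90.0, 0.0, 90.0]
contact_force: [1.3, 0.2, -2.2]
gripper_width: 0.0374
```

>>> {"method": "drive_tool", "body": {"deltas": [[0,1,0,0,0,0],[-0.1,3,0,0,0,0],[-0.2,5.5,0,0,0,0],[-0.3,8,0,0,0,0],[-0.4,10.5,0,0,0,0],[-0.5,13,0,0,0,0],[-0.6,15.5,0,0,0,0],[-0.7,18,0,0,0,0]]}}

```text
time_s: 7.17
tcp_pos: [0.5307, 0.2615, 0.1375]
eef_rot: [-90.0, -0.0, 90.0]
contact_force: [0.6, 0.0, -2.5]
gripper_width: 0.0376
```

>>> {"method": "drive_tool", "body": {"deltas": [[-0.1,2.5,0,0,0,0],[-0.2,5,0,0,0,0],[-0.3,7.5,0,0,0,0],[-0.4,9.7,0,0,0,0],[-0.5,11.4,0,0,0,0],[-0.5,12.2,0,0,0,0],[-0.5,12.5,0,0,0,0],[-0.5,12.5,-0.5,0,0,0]]}}

```text
time_s: 7.83
tcp_pos: [0.5265, 0.3855, 0.1331]
eef_rot: [-90.1, -0.0, 90.0]
contact_force: [0.5, 0.3, -1.5]
gripper_width: 0.0376
```

>>> {"method": "drive_tool", "body": {"deltas": [[0,0,-1,0,0,0],[0,0,-2,0,0,0],[0,0,-3,0,0,0],[0,0,-3.8,0,0,0],[0,0,-4.4,0,0,0],[0,0,-4.7,0,0,0],[0,0,-4.9,0,0,0],[0,0,-4.9,0,0,0]]}}

```text
time_s: 8.5
tcp_pos: [0.5262, 0.3847, 0.0832]
eef_rot: [-90.0, 0.0, 90.0]
contact_force: [0.4, -0.2, -1.8]
gripper_width: 0.0375
```

>>> {"method": "drive_tool", "body": {"deltas": [[0,0,-0.05,0,0,0],[0,0,-0.1,0,0,0],[0,0,-0.15,0,0,0],[0,0,-0.15,0,0,0],[0,0,-0.15,0,0,0],[0,0,-0.15,0,0,0],[0,0,-0.15,0,0,0],[0,0,-0.15,0,0,0]]}}

```text
time_s: 9.17
tcp_pos: [0.5265, 0.3851, 0.0826]
eef_rot: [-90.0, -0.0, 90.0]
contact_force: [-0.6, 0.0, 2.9]
gripper_width: 0.0375
```

>>> {"method": "drive_tool", "body": {"deltas": [[0,0,0,0,0,0],[0,0,0,0,0,0],[0,0,0,0,0,0],[0,0,0,0,0,0],[0,0,0,0,0,0],[0,0,0,0,0,0],[0,0,0,0,0,0],[0,0,0,0,0,0]], "claw": 1}}

```text
time_s: 9.83
tcp_pos: [0.5262, 0.3848, 0.082]
eef_rot: [-90.0, 0.0, 90.0]
contact_force: [-0.5, -0.6, -0.1]
gripper_width: 0.0846
```

>>> {"method": "drive_tool", "body": {"deltas": [[0,0,0.5,0,0,0],[0,0,1.5,0,0,0],[0,0,3,0,0,0],[0,0,4.5,0,0,0],[0,0,6,0,0,0],[0,0,7.5,0,0,0],[0,-2,8.5,0,0,0],[0,-5,9,0,0,0]]}}

```text
time_s: 10.5
tcp_pos: [0.5271, 0.3367, 0.1746]
eef_rot: [-90.2, -0.1, 90.1]
contact_force: [0.4, -0.2, 0.5]
gripper_width: 0.0875
```

>>> {"method": "drive_tool", "body": {"deltas": [[-0.3,-3,0,0,0,0],[-0.8,-6.5,0,0,0,0],[-1.2,-10,0,0,0,0],[-1.6,-13.5,0,0,0,0],[-2,-17,0,0,0,0],[-2.4,-20.5,0,0,0,0],[-2.8,-24,0,0,0,0],[-3.2,-27.5,0,0,0,0]]}}

```text
time_s: 11.17
tcp_pos: [0.494, 0.0583, 0.1734]
eef_rot: [-90.1, -0.0, 90.0]
contact_force: [0.5, -0.3, -0.2]
gripper_width: 0.0874
```

>>> {"method": "drive_tool", "body": {"deltas": [[-0.4,-3,0,0,0,0],[-0.6,-4.8,0,0,0,0],[-0.6,-5.6,-1,0,0,0],[-0.6,-5.6,-3,0,0,0],[-0.6,-5.6,-5,0,0,0],[-0.6,-5.6,-7,0,0,0],[-0.6,-5.6,-8.2,0,0,0],[-0.6,-5.6,-8.5,0,0,0]]}}

```text
time_s: 11.83
tcp_pos: [0.4872, 0.0038, 0.0851]
eef_rot: [-89.8, 0.1, 90.0]
contact_force: [-0.3, 0.4, -0.2]
gripper_width: 0.0879
```

Run:
```python
from h import *
t=imaging.capture('top'); s=imaging.capture('scene')
crop(s,230,120,430,320,3,'f_sc'); crop(t,90,175,365,305,2.9,'f_top')
print(r.get_state()['tcp_pos'])
```

```text
[0.48818875 0.00401463 0.0867697 ]
```

View pics/f_sc.png

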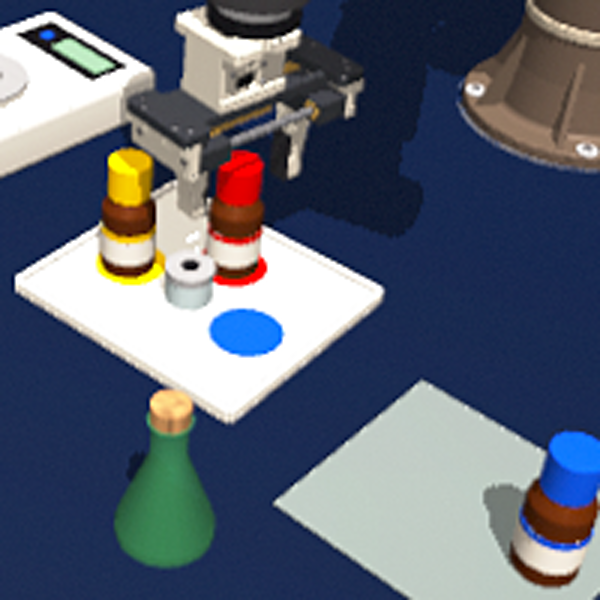

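View pics/f_top.png

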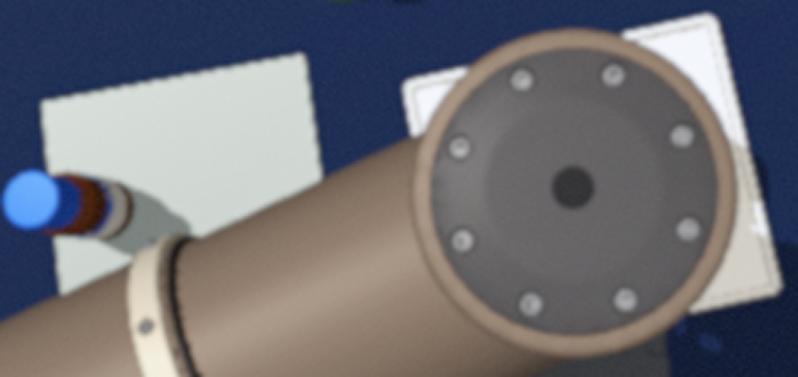

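>>> {"method": "drive_tool", "body": {"deltas": [[0,0,0,0,0,0],[0,0,0,0,0,0],[0,0,0,0,0,0],[0,0,0,0,0,0],[0,0,0,0,0,0],[0,0,0,0,0,0],[0,0,0,0,0,0],[0,0,0,0,0,0]], "claw": 0}}

```text
time_s: 12.6
tcp_pos: [0.4883, 0.0038, 0.0872]
eef_rot: [-90.0, -0.0, 90.0]
contact_force: [-0.1, -1.0, -0.3]
gripper_width: 0.0397
```

>>> {"method": "drive_tool", "body": {"deltas": [[0,0,0,0,0,0],[0,0,0,0,0,0],[0,0,0.2,0,0,0],[0,0,0.6,0,0,0],[0,0,1.4,0,0,0],[0,0,2.6,0,0,0],[0,0,3.8,0,0,0],[0,0,5,0,0,0]]}}

```text
time_s: 13.27
tcp_pos: [0.4883, 0.0038, 0.1382]
eef_rot: [-90.0, -0.0, 90.0]
contact_force: [-0.1, 0.2, -0.2]
gripper_width: 0.0374
```

>>> {"method": "drive_tool", "body": {"deltas": [[0.1,1,0,0,0,0],[0.4,3,0,0,0,0],[0.8,5.5,0,0,0,0],[1.2,8,0,0,0,0],[1.6,10.5,0,0,0,0],[2,13,0,0,0,0],[2.4,15.5,0,0,0,0],[2.8,18,0,0,0,0]]}}

```text
time_s: 13.93
tcp_pos: [0.516, 0.1855, 0.137]
eef_rot: [-90.0, -0.0, 90.0]
contact_force: [0.5, -0.2, -1.3]
gripper_width: 0.0377
```

>>> {"method": "drive_tool", "body": {"deltas": [[0.4,2.5,0,0,0,0],[0.8,5,0,0,0,0],[1.2,7.5,0,0,0,0],[1.5,10,0,0,0,0],[1.8,12.2,0,0,0,0],[1.9,13.4,0,0,0,0],[1.9,14,0,0,0,0],[1.9,14,-0.5,0,0,0]]}}

```text
time_s: 14.6
tcp_pos: [0.5353, 0.3251, 0.1324]
eef_rot: [-90.0, -0.0, 90.1]
contact_force: [1.0, -0.9, -1.1]
gripper_width: 0.0374
```

>>> {"method": "drive_tool", "body": {"deltas": [[0,0,-1,0,0,0],[0,0,-2,0,0,0],[0,0,-3,0,0,0],[0,0,-3.8,0,0,0],[0,0,-4.4,0,0,0],[0,0,-4.8,0,0,0],[0,0,-5,0,0,0],[0,0,-5.05,0,0,0]]}}

```text
time_s: 15.27
tcp_pos: [0.5354, 0.3235, 0.0821]
eef_rot: [-90.0, 0.0, 90.0]
contact_force: [-2.5, -2.3, 6.2]
gripper_width: 0.037
```

>>> {"method": "drive_tool", "body": {"deltas": [[0,0,0,0,0,0],[0,0,0,0,0,0],[0,0,0,0,0,0],[0,0,0,0,0,0],[0,0,0,0,0,0],[0,0,0,0,0,0],[0,0,0,0,0,0],[0,0,0,0,0,0]], "claw": 1}}

```text
time_s: 15.93
tcp_pos: [0.5352, 0.3238, 0.0815]
eef_rot: [-90.0, 0.0, 90.0]
contact_force: [-0.7, 0.7, -0.2]
gripper_width: 0.0843
```

>>> {"method": "drive_tool", "body": {"deltas": [[0,0,0.5,0,0,0],[0,0,1.5,0,0,0],[0,0,3,0,0,0],[0,0,4.5,0,0,0],[0,0,6,0,0,0],[0,0,7.5,0,0,0],[0,-2,8.5,0,0,0],[0,-5,9,0,0,0]]}}

```text
time_s: 16.6
tcp_pos: [0.5361, 0.2753, 0.1741]
eef_rot: [-90.2, -0.1, 90.2]
contact_force: [-0.3, -1.0, 0.0]
gripper_width: 0.0875
```

>>> {"method": "drive_tool", "body": {"deltas": [[0.2,-3,0,0,0,0],[0.5,-6.5,0,0,0,0],[0.8,-10,0,0,0,0],[1.1,-13.5,0,0,0,0],[1.4,-17,0,0,0,0],[1.7,-20.5,0,0,0,0],[2,-24,0,0,0,0],[2.3,-27.5,0,0,0,0]]}}

```text
time_s: 17.27
tcp_pos: [0.558, -0.0032, 0.1728]
eef_rot: [-90.1, -0.0, 90.0]
contact_force: [0.4, -0.4, 0.4]
gripper_width: 0.0878
```

>>> {"method": "drive_tool", "body": {"deltas": [[0.3,-2.5,0,0,0,0],[0.3,-4.2,0,0,0,0],[0.3,-4.95,-1,0,0,0],[0.3,-4.95,-3,0,0,0],[0.3,-4.95,-5,0,0,0],[0.3,-4.95,-7,0,0,0],[0.3,-4.95,-8.2,0,0,0],[0.3,-4.95,-8.5,0,0,0]]}}

```text
time_s: 17.93
tcp_pos: [0.5595, -0.0508, 0.0843]
eef_rot: [-89.8, 0.0, 90.0]
contact_force: [-1.1, 0.4, -0.5]
gripper_width: 0.0879
```

>>> {"method": "drive_tool", "body": {"deltas": [[0,0,0,0,0,0],[0,0,0,0,0,0],[0,0,0,0,0,0],[0,0,0,0,0,0],[0,0,0,0,0,0],[0,0,0,0,0,0],[0,0,0,0,0,0],[0,0,0,0,0,0]], "claw": 0}}

```text
time_s: 18.6
tcp_pos: [0.5614, -0.0507, 0.0868]
eef_rot: [-90.0, -0.0, 90.0]
contact_force: [0.3, -0.4, -0.7]
gripper_width: 0.04
```

>>> {"method": "drive_tool", "body": {"deltas": [[0,0,0,0,0,0],[0,0,0,0,0,0],[0,0,0.2,0,0,0],[0,0,0.8,0,0,0],[0,0,2,0,0,0],[0,0,3.5,0,0,0],[0,0,5,0,0,0],[0,0,6,0,0,0]]}}

```text
time_s: 19.27
tcp_pos: [0.5615, -0.0507, 0.1482]
eef_rot: [-90.1, -0.0, 90.0]
contact_force: [0.4, -0.2, -1.3]
gripper_width: 0.0375
```

>>> {"method": "drive_tool", "body": {"deltas": [[0,1,0,0,0,0],[-0.1,3,0,0,0,0],[-0.2,5.5,0,0,0,0],[-0.4,8,0,0,0,0],[-0.6,10.5,0,0,0,0],[-0.8,13,0,0,0,0],[-1,15.5,0,0,0,0],[-1.2,18,0,0,0,0]]}}

```text
time_s: 19.93
tcp_pos: [0.5484, 0.1308, 0.146]
eef_rot: [-89.9, 0.0, 90.0]
contact_force: [0.6, 0.3, -0.9]
gripper_width: 0.0378
```

>>> {"method": "drive_tool", "body": {"deltas": [[-0.1,2.5,0,0,0,0],[-0.2,5,0,0,0,0],[-0.3,7.5,0,0,0,0],[-0.4,10,0,0,0,0],[-0.5,12,0,0,0,0],[-0.5,12.9,0,0,0,0],[-0.5,13.2,0,0,0,0],[-0.5,13.2,-0.5,0,0,0]]}}

```text
time_s: 20.6
tcp_pos: [0.5443, 0.2621, 0.1417]
eef_rot: [-90.0, -0.0, 90.1]
contact_force: [0.6, -0.5, -1.8]
gripper_width: 0.0377
```

>>> {"method": "drive_tool", "body": {"deltas": [[0,0,-1,0,0,0],[0,0,-2.5,0,0,0],[0,0,-4,0,0,0],[0,0,-5,0,0,0],[0,0,-5.5,0,0,0],[0,0,-5.8,0,0,0],[0,0,-5.95,0,0,0],[0,0,-6,0,0,0]]}}

```text
time_s: 21.27
tcp_pos: [0.5445, 0.2612, 0.0818]
eef_rot: [-90.0, -0.0, 90.0]
contact_force: [-0.2, 0.3, -1.6]
gripper_width: 0.0375
```

>>> {"method": "drive_tool", "body": {"deltas": [[0,0,0,0,0,0],[0,0,0,0,0,0],[0,0,0,0,0,0],[0,0,0,0,0,0],[0,0,0,0,0,0],[0,0,0,0,0,0],[0,0,0,0,0,0],[0,0,0,0,0,0]], "claw": 1}}

```text
time_s: 21.93
tcp_pos: [0.5442, 0.2613, 0.0816]
eef_rot: [-90.0, -0.0, 90.0]
contact_force: [-0.5, -0.7, -0.4]
gripper_width: 0.0842
```

>>> {"method": "drive_tool", "body": {"deltas": [[0,0,0.5,0,0,0],[0,0,1.5,0,0,0],[0,0,3,0,0,0],[0,0,4.5,0,0,0],[0,0,6,0,0,0],[0,0,7.5,0,0,0],[0,-2,8.5,0,0,0],[0,-5,9,0,0,0]]}}

```text
time_s: 22.6
tcp_pos: [0.5453, 0.213, 0.1742]
eef_rot: [-90.2, -0.1, 90.2]
contact_force: [1.0, -0.5, -1.0]
gripper_width: 0.0876
```

Run:
```python
from h import *
t=imaging.capture('top'); s=imaging.capture('scene')
ps=[]
for q,c in (((.5385,.0815),0),((.488,.004),0),((.561,-.0505),0)): ps.append((proj('scene',circ(q,.032,.008)),(0,255,0)))
ps.append((proj('scene',circ((.548,.017),.022,.042)),(0,0,255)))
for q in ((.526,.385),(.535,.324),(.544,.262)): ps.append((proj('scene',circ(q,.024,.003)),(255,0,255)))
crop(s,230,150,450,350,3,'g_sc',ps); crop(t,90,175,365,305,2.9,'g_top')
```

```text
(no output)
```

View pics/g_sc.png

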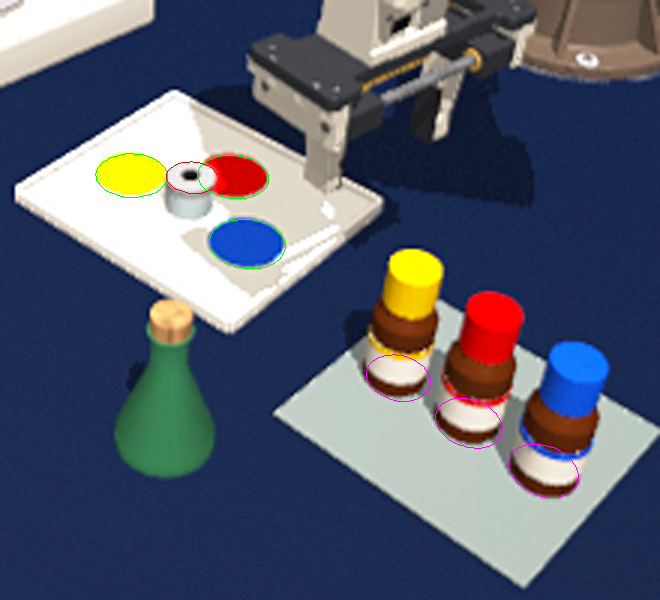

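View pics/g_top.png

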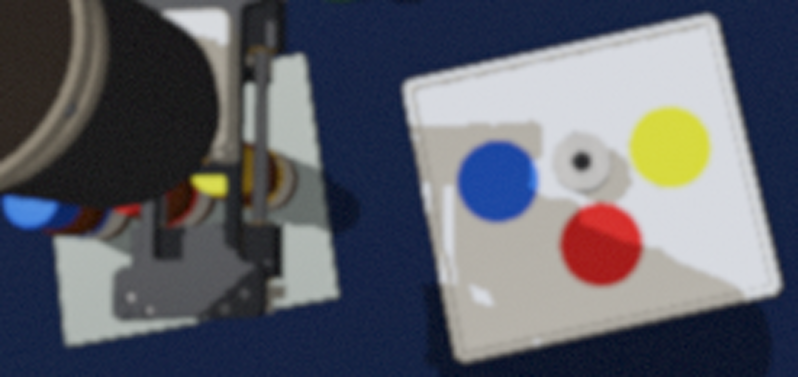

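Run:
```python
from h import *
for n,(x0,y0,x1,y1) in (('top',(225,175,365,305)),('scene',(230,180,360,260))):
    im=imaging.capture(n); hsv=cv2.cvtColor(im,cv2.COLOR_RGB2HSV)
    for c,lo,hi in(('blue',108,125),('yel',25,35),('red',-5,6)):
        h=hsv[...,0].astype(int); h=np.where(h>150,h-180,h)
        m=((h>=lo)&(h<=hi)&(hsv[...,1]>150)&(hsv[...,2]>110)).astype(np.uint8)
        k=np.zeros_like(m);k[y0:y1,x0:x1]=m[y0:y1,x0:x1]
        k,l,st,ce=cv2.connectedComponentsWithStats(k); i=1+np.argmax(st[1:,4])
        cn=max(cv2.findContours((l==i).astype(np.uint8),0,1)[0],key=cv2.contourArea)
        e=cv2.fitEllipse(cv2.convexHull(cn)); print(n,c,st[i].tolist(),ce[i].round(1),p2w(n,ce[i],.008).round(4),p2w(n,e[0],.008).round(4))
    # cell dot
    print([ (d['score'],d['position'],p2w(n,d['position'],.008).round(4)) for d in imaging.landmark_of(n,'cell')][:1])
    g=im[y0:y1,x0:x1].max(2); m=(g<(70)).astype(np.uint8); m[:3]=0
    k,l,st,ce=cv2.connectedComponentsWithStats(m)
    for i in range(1,k):
        if 6<st[i,4]<60: q=ce[i]+[x0,y0]; print('dot',st[i],q,p2w(n,q,.042).round(4))
```

```text
top blue [249, 225, 26, 26, 530] [261.2 237.2] [0.5382 0.082  0.008 ] [0.5384 0.0819 0.008 ]
top yel [308, 213, 26, 26, 523] [320.6 225.3] [ 0.5601 -0.0502  0.008 ] [ 0.56   -0.0502  0.008 ]
top red [284, 246, 27, 27, 567] [296.8 259. ] [0.4878 0.0049 0.008 ] [0.4878 0.0049 0.008 ]
[(0.63, [289.7, 228.6], array([0.5551, 0.0184, 0.008 ]))]
dot [64 54  4  4 13] [290.38461538 230.38461538] [0.5475 0.016  0.042 ]
scene blue [300, 223, 24, 16, 299] [311.5 230.4] [0.5386 0.0806 0.008 ] [0.5387 0.0805 0.008 ]
scene yel [262, 201, 23, 14, 249] [273.2 207.5] [ 0.5604 -0.0516  0.008 ] [ 0.5602 -0.0515  0.008 ]
scene red [299, 202, 20, 14, 208] [308.6 208.1] [0.4844 0.006  0.008 ] [0.4871 0.0043 0.008 ]
[(0.5, [291.1, 217.1], array([0.5471, 0.0088, 0.008 ]))]
dot [61 27  5  3 11] [293. 208.] [0.5477 0.0147 0.042 ]
```

>>> {"method": "drive_tool", "body": {"deltas": [[0,-2,0,0,0,0],[0.1,-5,0,0,0,0],[0.2,-8,0,0,0,0],[0.3,-11,0,0,0,0],[0.35,-14,0,0,0,0],[0.35,-17,0,0,0,0],[0.35,-19,0,0,0,0],[0.35,-19.6,-1,0,0,0]]}}

```text
time_s: 23.57
tcp_pos: [0.5487, 0.0137, 0.1629]
eef_rot: [-90.1, -0.0, 90.0]
contact_force: [1.0, 0.8, 0.9]
gripper_width: 0.0874
```

>>> {"method": "drive_tool", "body": {"deltas": [[0,0,-2,0,0,0],[0,0,-4.5,0,0,0],[0,0,-7,0,0,0],[0,0,-9.5,0,0,0],[0,0,-12,0,0,0],[0,0,-13.5,0,0,0],[0,0,-14.4,0,0,0],[0,0,-14.4,0,0,0]]}}

```text
time_s: 24.23
tcp_pos: [0.5465, 0.0156, 0.0151]
eef_rot: [-89.8, 0.1, 90.0]
contact_force: [-0.1, -0.6, 0.0]
gripper_width: 0.0872
```

Run:
```python
from h import *
s=imaging.capture('scene')
crop(s,230,120,400,260,4,'i_sc')
print(r.get_state()['tcp_pos'],r.get_state()['contact_force'])
```

```text
[0.54734251 0.01573198 0.01658726] [-0.37444945  0.23775185  1.03312371]
```

View pics/i_sc.png

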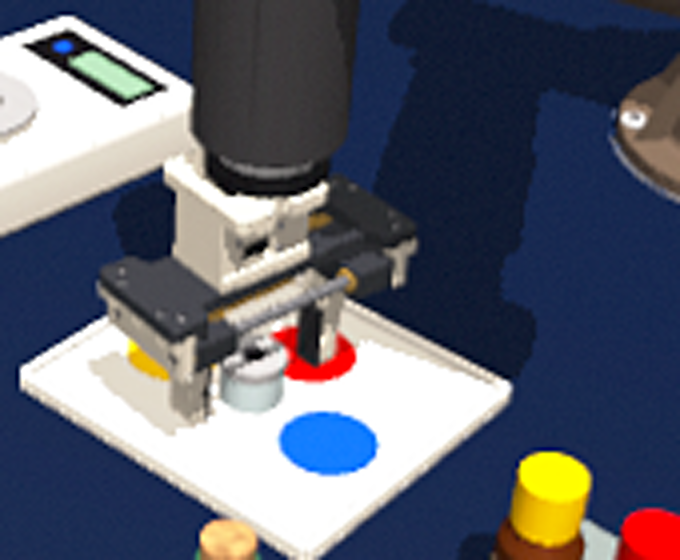

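>>> {"method": "drive_tool", "body": {"deltas": [[0,0,0,0,0,0],[0,0,0,0,0,0],[0,0,0,0,0,0],[0,0,0,0,0,0],[0,0,0,0,0,0],[0,0,0,0,0,0],[0,0,0,0,0,0],[0,0,0,0,0,0]], "claw": 0}}

```text
time_s: 24.95
tcp_pos: [0.5478, 0.0153, 0.0178]
eef_rot: [-90.0, -0.0, 90.0]
contact_force: [-0.4, -0.5, 2.1]
gripper_width: 0.0428
```

>>> {"method": "drive_tool", "body": {"deltas": [[0,0,0,0,0,0],[0,0,0.2,0,0,0],[0,0,0.8,0,0,0],[0,0,2,0,0,0],[0,0,4,0,0,0],[0,0,6,0,0,0],[0,0,8,0,0,0],[0,0,10,0,0,0]]}}

```text
time_s: 25.62
tcp_pos: [0.5474, 0.0152, 0.1188]
eef_rot: [-90.0, 0.0, 90.0]
contact_force: [0.2, -0.3, -1.1]
gripper_width: 0.0427
```

>>> {"method": "drive_tool", "body": {"deltas": [[0,-1,0.5,0,0,0],[0,-3,1,0,0,0],[0,-5.5,1,0,0,0],[0,-8,1,0,0,0],[0,-10.5,1,0,0,0],[0,-13,1,0,0,0],[0,-15.5,1,0,0,0],[0.1,-18,1,0,0,0]]}}

```text
time_s: 26.28
tcp_pos: [0.5478, -0.1662, 0.1271]
eef_rot: [-89.9, -0.0, 90.0]
contact_force: [-0.5, 0.6, -1.6]
gripper_width: 0.0431
```

>>> {"method": "drive_tool", "body": {"deltas": [[0,-2.5,0,0,0,0],[0,-5,0,0,0,0],[0,-7.5,0,0,0,0],[0,-10,0,0,0,0],[0,-12.5,0,0,0,0],[0,-14.8,0,0,0,0],[0,-16.2,0,0,0,0],[0,-16.8,0,0,0,0]]}}

```text
time_s: 26.95
tcp_pos: [0.5478, -0.3347, 0.1268]
eef_rot: [-89.9, -0.0, 89.9]
contact_force: [0.3, 0.2, -1.8]
gripper_width: 0.0431
```

>>> {"method": "drive_tool", "body": {"deltas": [[0,0,-0.5,0,0,0],[0,0,-1.3,0,0,0],[0,0,-2.3,0,0,0],[0,0,-3.1,0,0,0],[0,0,-3.6,0,0,0],[0,0,-3.8,0,0,0],[0,0,-3.8,0,0,0],[0,0,-3.8,0,0,0]]}}

```text
time_s: 27.62
tcp_pos: [0.549, -0.3325, 0.0896]
eef_rot: [-90.0, 0.0, 90.0]
contact_force: [0.5, -0.5, -1.2]
gripper_width: 0.0429
```

Run:
```python
from h import *
t=imaging.capture('top');s=imaging.capture('scene')
st=r.get_state(); print(st['tcp_pos'],st['contact_force'])
p=(.549,-.332)
ps=lambda n:[(proj(n,circ(p,.055,.065)),(0,255,0)),(proj(n,circ((.549,-.332),.021,.080)),(0,0,255))]
crop(s,180,95,300,185,6,'j_sc',ps('scene')); crop(t,390,165,520,315,4,'j_top',ps('top'))
```

```text
[ 0.54914537 -0.3326941   0.09005428] [ 0.20758989 -0.31333338 -0.70766407]
```

View pics/j_sc.png

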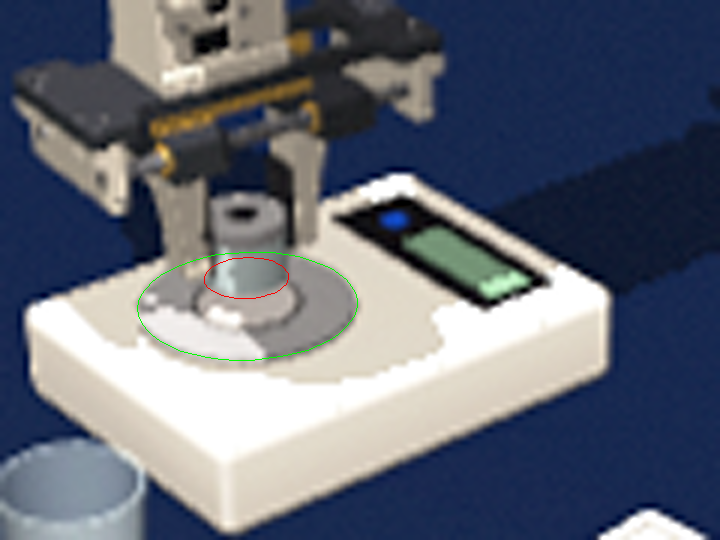

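View pics/j_top.png

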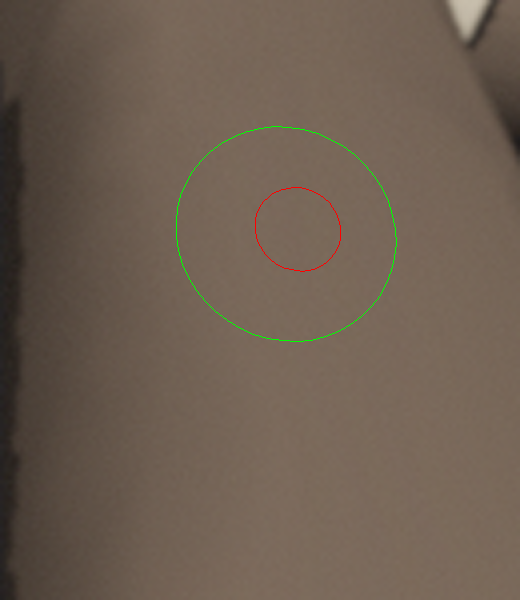

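>>> {"method": "drive_tool", "body": {"deltas": [[0,0,-0.4,0,0,0],[0,0,-0.8,0,0,0],[0,0,-1.1,0,0,0],[0,0,-1.3,0,0,0],[0,0,-1.4,0,0,0],[0,0,-1.45,0,0,0],[0,0,-1.5,0,0,0],[0,0,-1.5,0,0,0]]}}

```text
time_s: 28.38
tcp_pos: [0.5487, -0.3328, 0.0748]
eef_rot: [-90.0, 0.0, 90.0]
contact_force: [-0.6, -0.8, 0.5]
gripper_width: 0.0428
```

>>> {"method": "drive_tool", "body": {"deltas": [[0,0,-0.05,0,0,0],[0,0,-0.05,0,0,0],[0,0,-0.1,0,0,0],[0,0,-0.1,0,0,0],[0,0,-0.1,0,0,0],[0,0,-0.1,0,0,0],[0,0,-0.1,0,0,0],[0,0,-0.1,0,0,0]]}}

```text
time_s: 29.05
tcp_pos: [0.5488, -0.3328, 0.0748]
eef_rot: [-90.0, 0.0, 90.0]
contact_force: [-2.5, 2.4, 7.9]
gripper_width: 0.0428
```

>>> {"method": "drive_tool", "body": {"deltas": [[0,0,0,0,0,0],[0,0,0,0,0,0],[0,0,0,0,0,0],[0,0,0,0,0,0],[0,0,0,0,0,0],[0,0,0,0,0,0],[0,0,0,0,0,0],[0,0,0,0,0,0]], "claw": 1}}

```text
time_s: 29.72
tcp_pos: [0.5488, -0.3327, 0.0735]
eef_rot: [-90.0, -0.0, 90.0]
contact_force: [0.3, 0.8, -0.5]
gripper_width: 0.086
```

>>> {"method": "drive_tool", "body": {"deltas": [[0,0,0.5,0,0,0],[0,0,1.5,0,0,0],[0,0,3,0,0,0],[0,0,4.5,0,0,0],[0,0,6,0,0,0],[0,0,8,0,0,0],[0,2,9.5,0,0,0],[0,5,9.9,0,0,0]]}}

```text
time_s: 30.38
tcp_pos: [0.5501, -0.2844, 0.1764]
eef_rot: [-90.3, 0.1, 89.9]
contact_force: [1.5, 0.1, 0.5]
gripper_width: 0.0873
```

>>> {"method": "drive_tool", "body": {"deltas": [[0,3,0,0,0,0],[0,6.5,0,0,0,0],[0,10,0,0,0,0],[0,13.5,0,0,0,0],[0,17,0,0,0,0],[0,20.5,0,0,0,0],[0,24,0,0,0,0],[-0.1,27.5,0,0,0,0]]}}

```text
time_s: 31.05
tcp_pos: [0.5479, -0.006, 0.1739]
eef_rot: [-90.1, -0.0, 90.0]
contact_force: [0.9, 0.1, 0.1]
gripper_width: 0.0877
```

Run:
```python
from h import *
t=imaging.capture('top');s=imaging.capture('scene')
p=(.549,-.332)
ps=lambda n:[(proj(n,circ(p,.055,.065)),(0,255,0)),(proj(n,circ((.549,-.332),.022,.099)),(0,0,255))]
crop(s,180,95,300,185,6,'k_sc',ps('scene')); crop(t,390,165,520,315,4,'k_top',ps('top'))
```

```text
(no output)
```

View pics/k_sc.png

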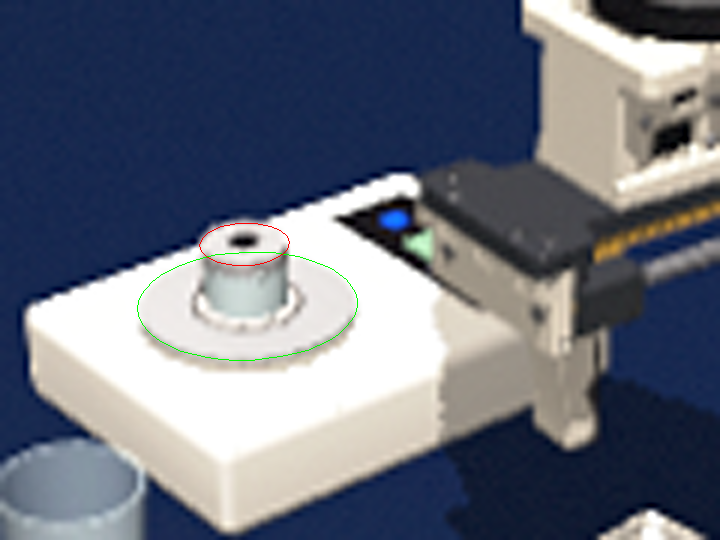

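View pics/k_top.png

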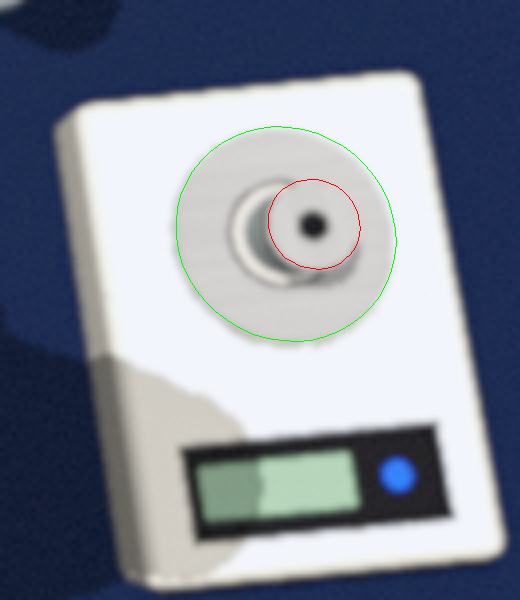

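>>> {"method": "drive_tool", "body": {"deltas": [[0,3,0,0,0,0],[-0.1,6.5,0,0,0,0],[-0.1,10,0,0,0,0],[-0.2,13.5,0,0,0,0],[-0.2,17,0,0,0,0],[-0.3,20.5,0,0,0,0],[-0.3,24,0,0,0,0],[-0.35,26.2,0,0,0,0]]}}

```text
time_s: 31.82
tcp_pos: [0.5445, 0.2571, 0.1737]
eef_rot: [-90.1, -0.1, 90.1]
contact_force: [0.4, 0.2, -0.2]
gripper_width: 0.0877
```

>>> {"method": "drive_tool", "body": {"deltas": [[0,0.65,0,0,0,0],[0,0.65,-1,0,0,0],[0,0.65,-3,0,0,0],[0,0.65,-5.5,0,0,0],[0,0.65,-7.5,0,0,0],[0,0.65,-8.6,0,0,0],[0,0.65,-9.1,0,0,0],[0,0.65,-9.1,0,0,0]]}}

```text
time_s: 32.48
tcp_pos: [0.544, 0.2596, 0.0807]
eef_rot: [-89.9, 0.1, 90.0]
contact_force: [0.0, -0.0, -0.7]
gripper_width: 0.0878
```

>>> {"method": "drive_tool", "body": {"deltas": [[0,0,0,0,0,0],[0,0,0,0,0,0],[0,0,0,0,0,0],[0,0,0,0,0,0],[0,0,0,0,0,0],[0,0,0,0,0,0],[0,0,0,0,0,0],[0,0,0,0,0,0]], "claw": 0}}

```text
time_s: 33.15
tcp_pos: [0.5443, 0.2609, 0.0817]
eef_rot: [-90.0, -0.0, 90.0]
contact_force: [2.3, -1.3, 1.7]
gripper_width: 0.0399
```

>>> {"method": "drive_tool", "body": {"deltas": [[0,0,0,0,0,0],[0,0,0,0,0,0],[0,0,0.2,0,0,0],[0,0,0.8,0,0,0],[0,0,2,0,0,0],[0,0,3.5,0,0,0],[0,0,5,0,0,0],[0,0,6,0,0,0]]}}

```text
time_s: 33.82
tcp_pos: [0.5446, 0.261, 0.1433]
eef_rot: [-90.1, -0.0, 90.0]
contact_force: [0.0, 0.6, -1.9]
gripper_width: 0.0375
```

>>> {"method": "drive_tool", "body": {"deltas": [[0,-1,0,0,0,0],[0.1,-3,0,0,0,0],[0.2,-5.5,0,0,0,0],[0.4,-8,0,0,0,0],[0.6,-10.5,0,0,0,0],[0.8,-13,0,0,0,0],[1,-15.5,0,0,0,0],[1.1,-18,0,0,0,0]]}}

```text
time_s: 34.48
tcp_pos: [0.5546, 0.079, 0.141]
eef_rot: [-89.9, 0.0, 90.0]
contact_force: [0.4, 0.1, -2.4]
gripper_width: 0.0375
```

>>> {"method": "drive_tool", "body": {"deltas": [[0.1,-2.5,0,0,0,0],[0.2,-5,0,0,0,0],[0.3,-7.5,0,0,0,0],[0.4,-10,0,0,0,0],[0.5,-12,0,0,0,0],[0.5,-12.9,0,0,0,0],[0.5,-13.2,0,0,0,0],[0.5,-13.2,-0.5,0,0,0]]}}

```text
time_s: 35.15
tcp_pos: [0.5604, -0.0518, 0.1369]
eef_rot: [-90.1, -0.0, 89.9]
contact_force: [1.7, 0.2, -1.5]
gripper_width: 0.0374
```

>>> {"method": "drive_tool", "body": {"deltas": [[0,0,-1,0,0,0],[0,0,-2,0,0,0],[0,0,-3,0,0,0],[0,0,-4,0,0,0],[0,0,-4.5,0,0,0],[0,0,-4.8,0,0,0],[0,0,-4.95,0,0,0],[0,0,-5.0,0,0,0]]}}

```text
time_s: 35.82
tcp_pos: [0.5603, -0.0512, 0.0866]
eef_rot: [-90.0, 0.0, 90.0]
contact_force: [0.1, 1.0, -1.9]
gripper_width: 0.0372
```

>>> {"method": "drive_tool", "body": {"deltas": [[0,0,-0.05,0,0,0],[0,0,-0.1,0,0,0],[0,0,-0.1,0,0,0],[0,0,-0.1,0,0,0],[0,0,-0.1,0,0,0],[0,0,-0.1,0,0,0],[0,0,-0.1,0,0,0],[0,0,-0.1,0,0,0]]}}

```text
time_s: 36.48
tcp_pos: [0.5605, -0.0513, 0.0865]
eef_rot: [-90.1, -0.0, 90.0]
contact_force: [-2.7, 0.8, 5.2]
gripper_width: 0.0374
```

>>> {"method": "drive_tool", "body": {"deltas": [[0,0,0,0,0,0],[0,0,0,0,0,0],[0,0,0,0,0,0],[0,0,0,0,0,0],[0,0,0,0,0,0],[0,0,0,0,0,0],[0,0,0,0,0,0],[0,0,0,0,0,0]], "claw": 1}}

```text
time_s: 37.15
tcp_pos: [0.5603, -0.0512, 0.0855]
eef_rot: [-90.0, -0.0, 90.0]
contact_force: [0.6, 0.6, -0.4]
gripper_width: 0.0847
```

>>> {"method": "drive_tool", "body": {"deltas": [[0,0,0.5,0,0,0],[0,0,1.5,0,0,0],[0,0,3,0,0,0],[0,0,4.5,0,0,0],[0,0,6,0,0,0],[0,0,7.5,0,0,0],[0,2,8.5,0,0,0],[0,5,9,0,0,0]]}}

```text
time_s: 37.82
tcp_pos: [0.5611, -0.0021, 0.1784]
eef_rot: [-90.2, -0.0, 89.9]
contact_force: [0.8, 0.4, -0.6]
gripper_width: 0.0878
```

>>> {"method": "drive_tool", "body": {"deltas": [[-0.2,3,0,0,0,0],[-0.5,6.5,0,0,0,0],[-0.8,10,0,0,0,0],[-1.1,13.5,0,0,0,0],[-1.4,17,0,0,0,0],[-1.7,20.5,0,0,0,0],[-2,24,0,0,0,0],[-2.3,27.5,0,0,0,0]]}}

```text
time_s: 38.48
tcp_pos: [0.5369, 0.2756, 0.1769]
eef_rot: [-90.1, -0.0, 90.0]
contact_force: [0.9, 0.6, -0.6]
gripper_width: 0.0875
```

>>> {"method": "drive_tool", "body": {"deltas": [[-0.2,3,0,0,0,0],[-0.2,4.95,0,0,0,0],[-0.2,4.95,-1.4,0,0,0],[-0.2,4.95,-3.4,0,0,0],[-0.2,4.95,-6,0,0,0],[-0.2,4.95,-8,0,0,0],[-0.2,4.95,-9.1,0,0,0],[-0.2,4.95,-9.4,0,0,0]]}}

```text
time_s: 39.15
tcp_pos: [0.5346, 0.3224, 0.08]
eef_rot: [-89.9, 0.1, 90.0]
contact_force: [-0.4, -0.2, 0.5]
gripper_width: 0.0873
```

>>> {"method": "drive_tool", "body": {"deltas": [[0,0,0,0,0,0],[0,0,0,0,0,0],[0,0,0,0,0,0],[0,0,0,0,0,0],[0,0,0,0,0,0],[0,0,0,0,0,0],[0,0,0,0,0,0],[0,0,0,0,0,0]], "claw": 0}}

```text
time_s: 39.82
tcp_pos: [0.5353, 0.3233, 0.0818]
eef_rot: [-90.0, -0.0, 90.0]
contact_force: [0.2, -0.2, -0.8]
gripper_width: 0.0398
```

>>> {"method": "drive_tool", "body": {"deltas": [[0,0,0,0,0,0],[0,0,0,0,0,0],[0,0,0.2,0,0,0],[0,0,0.8,0,0,0],[0,0,2,0,0,0],[0,0,3.5,0,0,0],[0,0,5,0,0,0],[0,0,6,0,0,0]]}}

```text
time_s: 40.48
tcp_pos: [0.5359, 0.3238, 0.1442]
eef_rot: [-90.1, -0.1, 90.0]
contact_force: [0.0, 0.3, -0.9]
gripper_width: 0.0378
```

>>> {"method": "drive_tool", "body": {"deltas": [[-0.1,-1,0,0,0,0],[-0.4,-3,0,0,0,0],[-0.8,-5.5,0,0,0,0],[-1.2,-8,0,0,0,0],[-1.6,-10.5,0,0,0,0],[-2,-13,0,0,0,0],[-2.4,-15.5,0,0,0,0],[-2.8,-18,0,0,0,0]]}}

```text
time_s: 41.15
tcp_pos: [0.5063, 0.1414, 0.1413]
eef_rot: [-90.0, 0.0, 90.0]
contact_force: [-0.6, -0.7, -1.4]
gripper_width: 0.0377
```

>>> {"method": "drive_tool", "body": {"deltas": [[-0.4,-2.5,0,0,0,0],[-0.8,-5,0,0,0,0],[-1.2,-7.5,0,0,0,0],[-1.5,-10,0,0,0,0],[-1.8,-12.2,0,0,0,0],[-1.9,-13.4,0,0,0,0],[-1.9,-13.95,0,0,0,0],[-1.9,-13.95,-0.5,0,0,0]]}}

```text
time_s: 41.82
tcp_pos: [0.4887, 0.003, 0.1372]
eef_rot: [-90.1, -0.0, 89.9]
contact_force: [-0.8, 0.2, -1.5]
gripper_width: 0.0377
```

>>> {"method": "drive_tool", "body": {"deltas": [[0,0,-1,0,0,0],[0,0,-2,0,0,0],[0,0,-3,0,0,0],[0,0,-4,0,0,0],[0,0,-4.5,0,0,0],[0,0,-4.8,0,0,0],[0,0,-5,0,0,0],[0,0,-5.05,0,0,0]]}}

```text
time_s: 42.48
tcp_pos: [0.488, 0.0039, 0.0866]
eef_rot: [-89.9, 0.1, 90.1]
contact_force: [-7.0, 1.6, 15.2]
gripper_width: 0.0374
```

>>> {"method": "drive_tool", "body": {"deltas": [[0,0,0.05,0,0,0],[0,0,0.05,0,0,0],[0,0,0.05,0,0,0],[0,0,0.05,0,0,0],[0,0,0.05,0,0,0],[0,0,0.05,0,0,0],[0,0,0.05,0,0,0],[0,0,0.05,0,0,0]]}}

```text
time_s: 43.15
tcp_pos: [0.4885, 0.0039, 0.0867]
eef_rot: [-90.0, -0.0, 90.0]
contact_force: [0.7, 0.3, 0.9]
gripper_width: 0.0374
```

>>> {"method": "drive_tool", "body": {"deltas": [[0,0,0,0,0,0],[0,0,0,0,0,0],[0,0,0,0,0,0],[0,0,0,0,0,0],[0,0,0,0,0,0],[0,0,0,0,0,0],[0,0,0,0,0,0],[0,0,0,0,0,0]], "claw": 1}}

```text
time_s: 43.82
tcp_pos: [0.4882, 0.0038, 0.0865]
eef_rot: [-90.0, 0.0, 90.0]
contact_force: [-0.4, -0.1, -0.6]
gripper_width: 0.0847
```

>>> {"method": "drive_tool", "body": {"deltas": [[0,0,0.5,0,0,0],[0,0,1.5,0,0,0],[0,0,3,0,0,0],[0,0,4.5,0,0,0],[0,0,6,0,0,0],[0,0,7.5,0,0,0],[0,2,8.5,0,0,0],[0,5,9,0,0,0]]}}

```text
time_s: 44.48
tcp_pos: [0.4887, 0.0532, 0.1786]
eef_rot: [-90.1, -0.0, 89.9]
contact_force: [1.0, 0.1, 0.1]
gripper_width: 0.0875
```

>>> {"method": "drive_tool", "body": {"deltas": [[0.3,3,0,0,0,0],[0.8,6.5,0,0,0,0],[1.2,10,0,0,0,0],[1.6,13.5,0,0,0,0],[2,17,0,0,0,0],[2.4,20.5,0,0,0,0],[2.8,24,0,0,0,0],[3.2,27.5,0,0,0,0]]}}

```text
time_s: 45.15
tcp_pos: [0.5201, 0.3306, 0.177]
eef_rot: [-90.0, -0.0, 90.0]
contact_force: [1.9, -1.1, 0.2]
gripper_width: 0.0876
```

>>> {"method": "drive_tool", "body": {"deltas": [[0.4,3,0,0,0,0],[0.6,5.2,0,0,0,0],[0.6,5.55,-1.4,0,0,0],[0.6,5.55,-3.4,0,0,0],[0.6,5.55,-6,0,0,0],[0.6,5.55,-8,0,0,0],[0.6,5.55,-9.1,0,0,0],[0.6,5.55,-9.45,0,0,0]]}}

```text
time_s: 45.82
tcp_pos: [0.5254, 0.3834, 0.0801]
eef_rot: [-89.9, 0.2, 90.0]
contact_force: [-0.5, -0.3, -0.3]
gripper_width: 0.0877
```

>>> {"method": "drive_tool", "body": {"deltas": [[0,0,0,0,0,0],[0,0,0,0,0,0],[0,0,0,0,0,0],[0,0,0,0,0,0],[0,0,0,0,0,0],[0,0,0,0,0,0],[0,0,0,0,0,0],[0,0,0,0,0,0]], "claw": 0}}

```text
time_s: 46.48
tcp_pos: [0.5263, 0.3844, 0.0823]
eef_rot: [-90.0, -0.0, 90.0]
contact_force: [0.2, -0.2, 0.5]
gripper_width: 0.0395
```

>>> {"method": "drive_tool", "body": {"deltas": [[0,0,0,0,0,0],[0,0,0,0,0,0],[0,0,0.2,0,0,0],[0,0,0.8,0,0,0],[0,0,2,0,0,0],[0,0,3.5,0,0,0],[0,0,5,0,0,0],[0,0,6,0,0,0]]}}

```text
time_s: 47.15
tcp_pos: [0.5268, 0.3848, 0.1447]
eef_rot: [-90.1, -0.1, 90.0]
contact_force: [0.3, 0.1, -1.7]
gripper_width: 0.0372
```

>>> {"method": "drive_tool", "body": {"deltas": [[0,-1,0,0,0,0],[0.1,-3,0,0,0,0],[0.2,-5.5,0,0,0,0],[0.3,-8,0,0,0,0],[0.4,-10.5,0,0,0,0],[0.5,-13,0,0,0,0],[0.6,-15.5,0,0,0,0],[0.7,-18,0,0,0,0]]}}

```text
time_s: 47.82
tcp_pos: [0.5322, 0.2014, 0.1413]
eef_rot: [-89.9, 0.0, 90.0]
contact_force: [0.3, 0.3, -1.5]
gripper_width: 0.0375
```

>>> {"method": "drive_tool", "body": {"deltas": [[0.1,-2.5,0,0,0,0],[0.2,-5,0,0,0,0],[0.3,-7.5,0,0,0,0],[0.4,-9.7,0,0,0,0],[0.5,-11.4,0,0,0,0],[0.5,-12.2,0,0,0,0],[0.5,-12.45,0,0,0,0],[0.5,-12.45,-0.5,0,0,0]]}}

```text
time_s: 48.48
tcp_pos: [0.5383, 0.079, 0.1375]
eef_rot: [-90.1, -0.0, 89.9]
contact_force: [-0.0, -0.3, -1.1]
gripper_width: 0.0371
```

>>> {"method": "drive_tool", "body": {"deltas": [[0,0,-1,0,0,0],[0,0,-2,0,0,0],[0,0,-3,0,0,0],[0,0,-4,0,0,0],[0,0,-4.5,0,0,0],[0,0,-4.8,0,0,0],[0,0,-5,0,0,0],[0,0,-5.05,0,0,0]]}}

```text
time_s: 49.15
tcp_pos: [0.5383, 0.0798, 0.0869]
eef_rot: [-90.0, 0.0, 90.0]
contact_force: [-1.7, -1.2, 6.2]
gripper_width: 0.0375
```

Touching; release, rise and withdraw toward +y so that both cameras can see.

>>> {"method": "drive_tool", "body": {"deltas": [[0,0,0,0,0,0],[0,0,0,0,0,0],[0,0,0,0,0,0],[0,0,0,0,0,0],[0,0,0,0,0,0],[0,0,0,0,0,0],[0,0,0,0,0,0],[0,0,0,0,0,0]], "claw": 1}}

```text
time_s: 49.82
tcp_pos: [0.5382, 0.0798, 0.0866]
eef_rot: [-90.0, -0.0, 90.0]
contact_force: [0.4, -0.2, -0.7]
gripper_width: 0.0841
```

>>> {"method": "drive_tool", "body": {"deltas": [[0,0,0.5,0,0,0],[0,0,1.5,0,0,0],[0,0,3,0,0,0],[0,0,4.5,0,0,0],[0,0,6,0,0,0],[0,0,7.5,0,0,0],[0,2,8.5,0,0,0],[0,5,9,0,0,0]]}}

```text
time_s: 50.48
tcp_pos: [0.539, 0.1291, 0.1796]
eef_rot: [-90.2, -0.1, 89.9]
contact_force: [0.5, -0.3, -0.2]
gripper_width: 0.0878
```

>>> {"method": "drive_tool", "body": {"deltas": [[-0.5,3,0,0,0,0],[-1,6,0,0,0,0],[-1.5,9,0,0,0,0],[-2,12,0,0,0,0],[-2.5,15,0,0,0,0],[-3,17,0,0,0,0],[-3,18,0,0,0,0],[-3,18,0,0,0,0]]}}

```text
time_s: 51.15
tcp_pos: [0.5082, 0.3118, 0.1773]
eef_rot: [-90.0, -0.0, 90.1]
contact_force: [0.3, -0.8, 0.6]
gripper_width: 0.0877
```

Run:
```python
from h import *
t=imaging.capture('top'); s=imaging.capture('scene')
P=lambda n:[(proj(n,circ(q,.032,.008)),(0,255,0)) for q in((.5385,.0813),(.560,-.0508),(.488,.0045))]+[(proj(n,circ(q,.019,.118)),(0,0,0)) for q in((.5385,.0813),(.560,-.0508),(.488,.0045))]+[(proj(n,circ(q,.024,.008)),(255,0,255)) for q in((.5385,.0813),(.560,-.0508),(.488,.0045))]
crop(t,225,175,365,305,5,'m_top',P('top')); crop(s,230,160,360,260,6,'m_sc',P('scene'))
cv2.imwrite('pics/m_full.png',s[:,:,::-1]); cv2.imwrite('pics/m_fullt.png',t[:,:,::-1])
```

```text
(no output)
```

View pics/m_top.png

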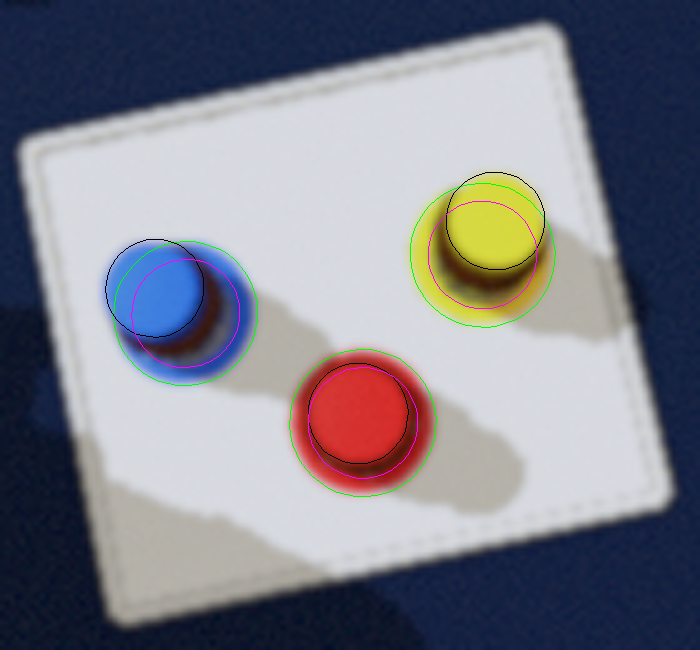

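View pics/m_sc.png

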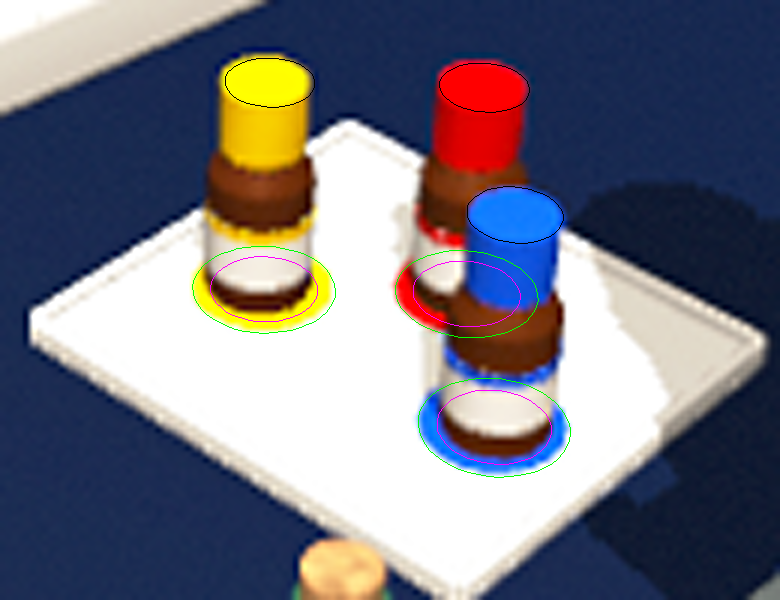

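View pics/m_full.png

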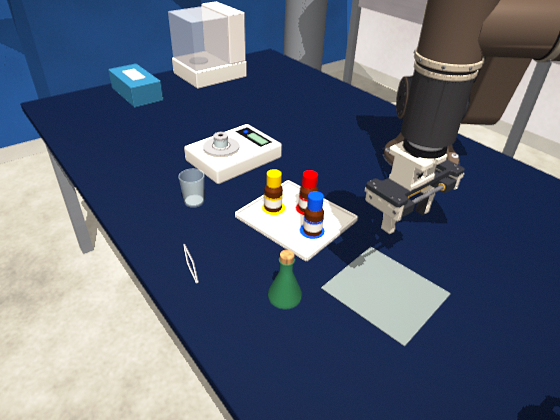

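View pics/m_fullt.png

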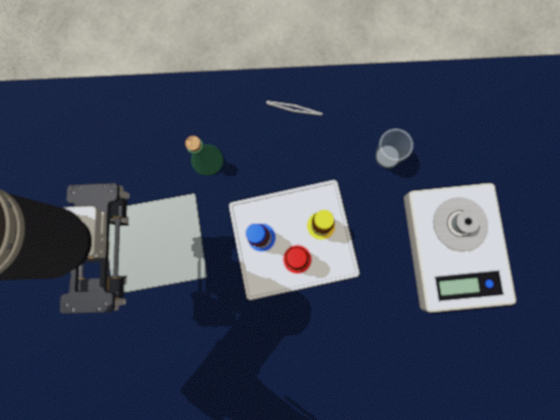

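The close-ups show each jar inside its own spot: red cap at about (297,257) in the top view, yellow at (323,218), blue at (256,232), each within about 2 mm of its drawn outline. The cell is upright in the pan ring, its dot at about (468,221). The flask is unchanged at (207,158), and the gripper is open and clear.

Run:
```python
from plant import r
print(r.close_job()); print(r.get_state()['time_s'])
```

```text
the job is handed in; nothing more can be done
None
the job is handed in; nothing more can be done
```

I finished the whole job in the required order and handed it in at about 51 s of the 139 s allowed; no verdict was reported.

- **What I did:** I gripped all three jars by the cap and stood them in a row on the mat. I then set the cell in the centre of the balance pan and returned each jar to the spot of its cap colour.
- **Last checks:** Pictures from both cameras before handing in showed all three jars upright, each within about 2 mm of its spot centre. The cell was upright, and an overlay right after placing it showed it within about 2 mm of the pan centre. The flask looked unmoved, and the gripper was open and well clear.
- **Disagreements:** The network's landmarks for the cell and some spots were off by up to about 15 mm, and one was a clear misdetection of the blue spot. I took positions from my own pixel fits instead; the two cameras agreed to about 1–3 mm on those.
- **Contact force:** The red jar briefly pressed on the tray with about 15 N when it was set back. I raised the tool slightly before letting go, and nothing shifted.

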